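Hold the lane gate up and push a tube rack through

ROBOT

A 6-joint arm with a two-finger parallel gripper is mounted at the origin on the work surface. World frame = base frame: x ahead of the robot, y to its left, z up, the work surface at z = 0. Lengths are in m, angles in rad, forces in N, time in s.
With the tool pointing down it reaches from about 0.35 to 0.85 m from the base axis. Payload 8.1 kg.
Tool frame: the origin (TCP) lies on the mounting face of the last link; the fingertips stand 186 mm ahead of it and the grasp point (between the pads) lies 167 mm ahead of it; z points along the fingers, y is the line along which they close (so a half turn about z gives the same grasp; the last joint's range is limited). The gripper opens to 93 mm and grips with 3 to 60 N. Pads are 15 mm wide; open, the fingers measure 128 mm over their backs; the gripper's body (75 mm by 188 mm) begins 65 mm behind the grasp point.
Start: joints at [1.041, 0.13, 1.488, -0, 1.523, -0.085], TCP at [0.258, 0.542, 0.405] pointing down, gripper open.
Joint ranges: [-2.96, 2.96], [-0.89, 2.26], [0.02, 2.5], [-1.34, 4.48], [0, 2.73], [-2.66, 2.66]. Speed limits (rad/s): [2.39, 2.39, 2.79, 3.14, 3.14, 3.14].

INTERFACE

Orientations are given as a rotation vector (axis times angle).
In Python, from plant import * gives the robot as it stands. The module is installed in compiled form; this text tells all that it offers.
- The arm moves only by the tool arm_command, never from a script. Its argument "increments" is a list of rows, each a list of 6 numbers: the shift along the tool's x, y, z in units of 0.2 m (1.0 is 0.2 m), then the turn, a rotation vector about the tool's x, y, z in units of pi rad (1.0 is pi rad). A call has exactly 5 rows; each row is the pose to reach, as a shift and turn from the pose commanded when the call began, along the tool's axes at that moment, turning the shorter way round; what a row does not reach only later rows make up. A row lasts 1/8 s, in which the tool goes at most 62.5 mm and 10.7 degrees, less where a joint would pass 70% of its speed; a pose out of reach is approached as far as the arm can. A call with a number of a shift or a turn outside -1 to 1 is refused whole. A call with a gripper value outside its range is refused whole. "fingers" is the closure, from -1 (fully open) to 1 (shut), set as the call begins (left out, the last holds). The fingers move at their own pace and stop on an object; "force" is the grip in N (left out, the last holds). Time passes only in rows, so rows that repeat a pose let the fingers close, or fill a call up. It gives the time, the measured TCP pose, the force, the opening and the grip force at its end, in the units of the state.
- read_state(): the state, without advancing time (a new reading comes with each control period).
- read_camera(name): name is "scene" or "side" or "wrist"; returns a dict with "image" (400x640x3 uint8, red, green, blue), "fx", "fy", "cx", "cy" (pixels), "k1" (the pictures are not rectified: a ray, as slopes to the right and down, at radius r is drawn at 1 + k1 r^2 times it, then the intrinsics apply), "T" (4x4, takes a point from camera to world coordinates). Camera axes: x right, y down, z forward; pixel columns grow to the right and rows downward; lengths in m; the calibration is good to about 2 mm. A picture is of the moment at which its call begins. There is no depth.
- close_job(): hands the job in; it is judged then, once.
The state is a dict: "t": time; "q": joint angles; "dq": joint speeds; "joint_torque": joint torques, N m; "tool_pos": TCP position; "orientation": TCP orientation; "force": force on the tool from outside, world axes, zero at the start; "wrist_torque": the same for the moment, N m; "opening": finger opening in m; "gripper_force": force on a finger pad.
Only numpy, scipy, OpenCV 4.12 (cv2) and the standard library are available. Lean on these libraries where they do the work, as an engineer would, in place of code of your own. Each camera call takes 0.05 s, during which the arm holds its last target. There are 200 camera calls.

TASK

Press the blue bar down with one fingertip so that the red gate arm swings well up, and keep holding it up while another fingertip pushes the yellow tube rack along the lane until the whole rack has passed the gate line; then let go, so that the gate drops shut behind the rack. The gate arm must never touch the rack or its tubes, the rack is only pushed (never lifted or tipped), and the other things on the bench are left alone.

Things in the scene. Friction and masses are not known exactly. Their poses are not given: they have to be found in the camera images.
- lane: Fixed straight channel, grey floor, aluminium walls. Origin: bench surface under the gate line, on the centre line. +x = push direction (roughly world +y), +y sideways towards the robot. Floor top z 4 mm; walls 6 mm thick, inner faces y -37 and +37, tops z 22. Runs from x -250 (open) to an end stop at x +200, top z 30. A black block (26 mm high) at x 0, y +50 marks the gate line.
- gate (a joint): Gate angle, rad: 0 = red arm level across the lane (shut); grows as the arm swings up; stop at 1.4. From 1.05 the rack passes freely. Pressing the blue bar straight down anywhere along it raises the arm. At value q the bar's axis is at lane y = -62 - 35 cos(0.785 - q), z = 35 + 35 sin(0.785 - q) mm. A spring shuts it; 1 to 4 N on the bar holds it, and a fingertip can slide along it.
- gate_hinge (a point): Point on the gate's axis at the gate line: lane x 0, y -62, z 35 mm (outside the far wall). The axis is a level steel shaft, 8 mm thick, parallel to lane x, from x -226 to +106, in two black posts (12 x 18 mm, 42 mm high) centred at lane x -232 and +112, y -62.
- gate_tip (a point): Free end of the red gate arm, mid-thickness; moves with the gate. The arm is at lane x 0, 10 mm wide along x, 8 mm thick, 50 mm long from the shaft; shut, it stands 25 mm into the lane at z 31 to 39 mm.
- press_bar (a point): Point on the axis of the blue press bar at lane x -60 mm; moves with the bar. The bar is round, 14 mm thick, parallel to the shaft and 35 mm from it, on the side away from the robot; it runs from lane x -215 to +95 between two thin steel end arms. Its axis is 60 mm high when shut, about 23 mm high at gate angle 1.15.
- rack: Loose tube rack in the lane before the gate, +x along the lane's +x: 110 long (x), 66 wide, 55 mm high, about 0.25 kg; dark base, yellow deck. Origin: centre of the underside. Its rear end (x -55) is a flat yellow wall 60 mm wide, to push on. Six white-capped tubes fixed in its front half (x +13 to +48, y -25 to +25), tops 86 mm up; rear holes empty.
- flask: Bystander: green conical flask, 60 mm wide at the foot, 78 mm high, origin at the centre of its underside. Leave alone.
- strip_jar: Bystander: white jar with blue cap, 36 mm wide, 75 mm high, origin at the centre of its underside. Leave alone.
- sample_cup: Bystander: clear open cup, 56 mm wide, 50 mm high, origin at the centre of its underside. Leave alone.
Mind the look-alikes: they are no part of the job. Of the things that look like the rack, take the one that is farthest to the robot's left at the start.

How it is judged:
By the outcome, as a careful person would: the job done as asked, in the order asked, and still so for the second after the job is handed in, with the robot touching nothing.
It also fails if it takes over 42 s, if anything falls off the work surface, if the arm or the gripper's body presses on something with over 40 N, if the wrist force passes 120 N, or if a joint passes its speed limit or range.

## Working session

There is one attempt and no reset: what is moved stays moved. The work goes in short steps, Python scripts to look and compute and a tool call to move; the robot and the scene stay as the last step left them, time stands still between calls to the robot, and variables do not carry over. Pictures are saved under pics/ and viewed, at most 14 in all, crops included, and the job is handed in when it is done.

Besides the shell and the picture viewer there is one more tool, called as a command line: name --pt "numbers of a row" for each row, then --argument value for the rest. arm_command: Moves the arm, as the interface text tells. Shifts and turns lie within -1 to 1; 1 stands for 0.2 m of shift or pi rad of turn. Its arguments: {"type":"object","properties":{"increments":{"type":"array","items":{"type":"array","items":{"type":"number","minimum":-1,"maximum":1}}},"fingers":{"type":"number"},"force":{"type":"number"}},"required":["increments"]}

```bash
mkdir -p pics; cat > h.py <<'E'
from plant import *
import numpy as np, cv2
from scipy.spatial.transform import Rotation as R
def ray(c,u,v):
    K=np.array([[c['fx'],0,c['cx']],[0,c['fy'],c['cy']],[0,0,1.]])
    d=np.array([(u-c['cx'])/c['fx'],(v-c['cy'])/c['fy']]);p=d.copy()
    for _ in range(20): p=d/(1+c['k1']*(p@p))
    T=np.array(c['T']);return T[:3,3],T[:3,:3]@np.array([p[0],p[1],1])
def onz(c,u,v,z):
    o,d=ray(c,u,v);return o+d*(z-o[2])/d[2]
def proj(c,P):
    T=np.array(c['T']);q=T[:3,:3].T@(np.array(P)-T[:3,3]);s=q[:2]/q[2];s=s*(1+c['k1']*(s@s))
    return np.array([s[0]*c['fx']+c['cx'],s[1]*c['fy']+c['cy']])
def save(c,n): cv2.imwrite('pics/'+n,cv2.cvtColor(c['image'],cv2.COLOR_RGB2BGR))
E
python3 - <<'E'
from h import *
import pickle
D={}
for n in['scene','side','wrist']:
    c=read_camera(n);D[n]=c;save(c,n+'0.png');print(n,np.round(c['T'],3).tolist(),c['fx'],c['k1'])
pickle.dump(D,open('d0.pkl','wb'));s=read_state();print(s)
E
```

```text
scene [[0.242, 0.538, -0.807, 1.239], [0.97, -0.121, 0.209, -0.25], [0.015, -0.834, -0.552, 0.499], [0.0, 0.0, 0.0, 1.0]] 418.8758984641824 0.0010631438540382478
side [[-0.808, -0.472, 0.352, 0.231], [-0.589, 0.634, -0.502, 0.408], [0.014, -0.613, -0.79, 0.821], [0.0, 0.0, 0.0, 1.0]] 483.9552913448209 0.016904936027623812
wrist [[0.43, 0.876, 0.217, 0.198], [0.903, -0.417, -0.105, 0.569], [-0.002, 0.241, -0.97, 0.383], [0.0, 0.0, 0.0, 1.0]] 352.3209211478004 -0.010088357682807199
{'t': 0.15, 'q': array([ 1.04059136e+00,  1.31002476e-01,  1.48901871e+00,  9.60021347e-06,
        1.52299992e+00, -8.53856581e-02]), 'dq': array([-0.00020129, -0.00287005, -0.00414651, -0.00039079,  0.00017118,
       -0.00013964]), 'joint_torque': array([ 7.17221010e-04, -5.60472000e+01, -4.92336988e+01,  7.68934283e-02,
        3.06179922e-02, -1.45136364e-04]), 'tool_pos': array([0.2580607 , 0.54147948, 0.40392512]), 'orientation': array([-6.92877358e-01, -3.06377944e+00,  2.13349059e-03]), 'force': array([-0.24785555, -0.06879099,  0.0240709 ]), 'wrist_torque': array([ 0.01442124, -0.0137654 ,  0.00043618]), 'gripper_force': 0.0, 'opening': 0.09244077209719288}
```

View pics/scene0.png

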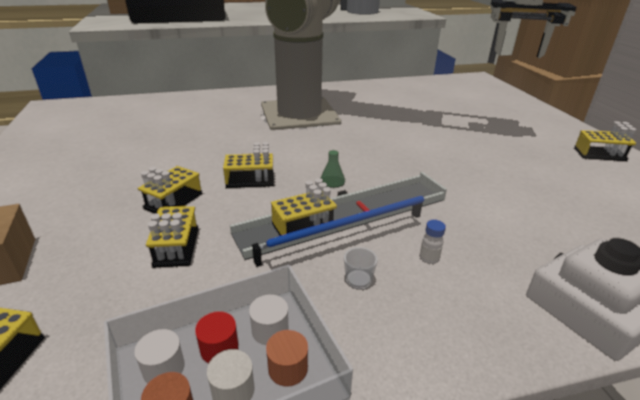

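View pics/side0.png

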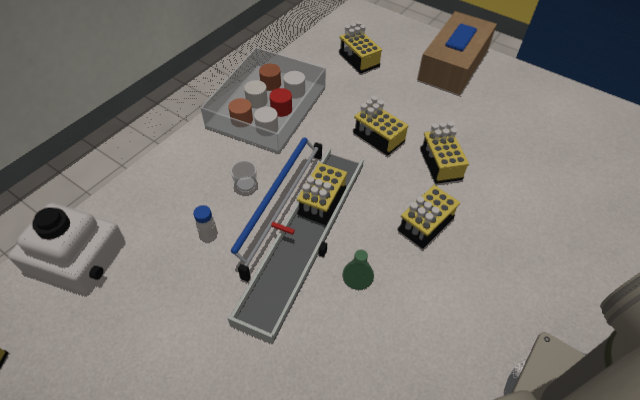

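The scene shows racks at (605,140), (300,205), (248,165), (170,185), (172,235) and (10,330). Only the one at scene (300,205), side (322,190), sits in the lane before the gate. The rack at (605,140) is farther left, but it is outside the lane and can't be pushed through the gate. I'll check this in an enlarged crop.

```bash
python3 - <<'E'
from h import *
import pickle
D=pickle.load(open('d0.pkl','rb'))
a=D['side']['image'][130:345,195:395,::-1];cv2.imwrite('pics/sc.png',cv2.resize(a,None,fx=2.75,fy=2.75,interpolation=2))
b=D['scene']['image'][115:275,215:455,::-1];cv2.imwrite('pics/cc.png',cv2.resize(b,None,fx=3.3,fy=3.3,interpolation=2))
for n,pts in dict(scene=[(605,150),(300,220),(248,180),(170,200),(172,250),(10,345)],side=[(322,205)]).items():
    for p in pts: print(n,p,onz(D[n],*p,.02).round(3))
E
```

```text
scene (605, 150) [0.462 0.723 0.02 ]
scene (300, 220) [ 0.59  -0.118  0.02 ]
scene (248, 180) [ 0.415 -0.2    0.02 ]
scene (170, 200) [ 0.462 -0.366  0.02 ]
scene (172, 250) [ 0.628 -0.355  0.02 ]
scene (10, 345) [ 0.785 -0.559  0.02 ]
side (322, 205) [ 0.574 -0.094  0.02 ]
```

View pics/sc.png

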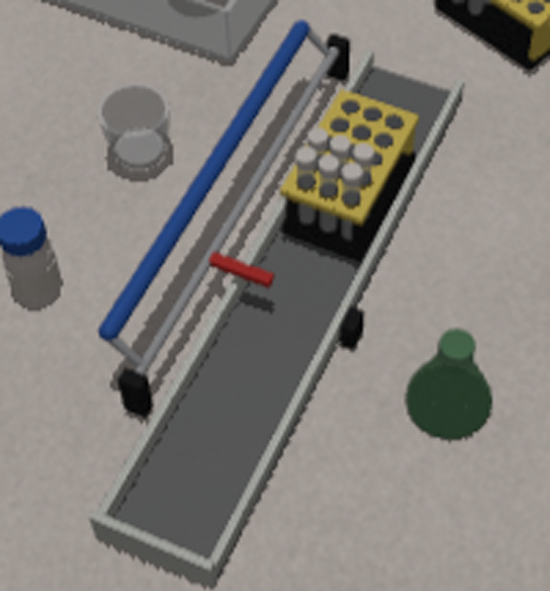

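View pics/cc.png

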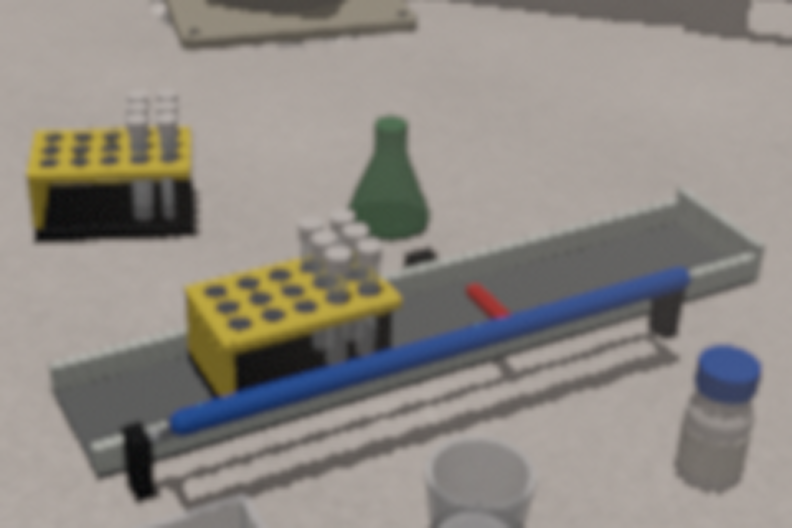

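View pics/wrist0.png

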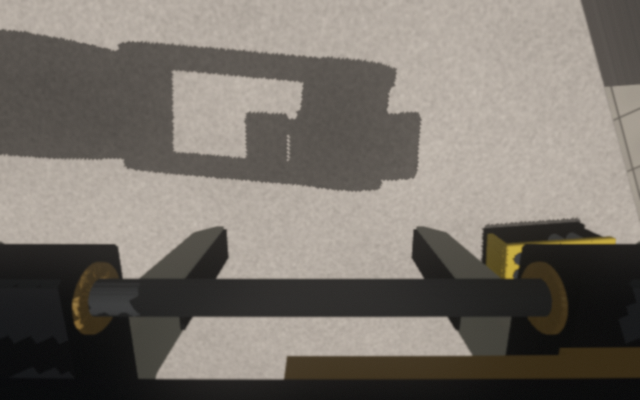

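The crops confirm it: the rack in the lane has a yellow deck, and its tubes face the red gate at side crop (240,268). The jar and cup stand on the far side and the flask on the near side. The wrist view shows only bench and fingertips. Next I'll triangulate the landmarks.

```bash
cat >> h.py <<'E'
def tri(obs):
    A=np.zeros((3,3));b=np.zeros(3)
    for c,u,v in obs:
        o,d=ray(c,u,v);d/=np.linalg.norm(d);M=np.eye(3)-np.outer(d,d);A+=M;b+=M@o
    return np.linalg.solve(A,b)
E
python3 - <<'E'
from h import *
import pickle
D=pickle.load(open('d0.pkl','rb'));S,C=D['side'],D['scene']
s=lambda p:(S,195+p[0]/2.75,130+p[1]/2.75)
c=lambda p:(C,215+p[0]/3.3,115+p[1]/3.3)
P={}
for n,a,b in [('bar-215',(302,27),(178,420)),('bar+95',(108,331),(683,277)),('tip',(272,278),(472,287)),('block',(352,313),(420,254)),
 ('stop near',(213,565),(680,195)),('stop far',(97,520),(762,250)),('rackRearNear',(417,118),(190,288)),('rackRearFar',(345,92),(236,336)),('rackFrontFar',(283,190),(400,297))]:
    P[n]=tri([s(a),c(b)]);print(n,P[n].round(4), 'res', [ (proj(q[0],P[n])-q[1:]).round(1).tolist() for q in (s(a),c(b))])
d=P['bar+95']-P['bar-215'];print(np.linalg.norm(d[:2]));ex=np.r_[d[:2]/np.linalg.norm(d[:2]),0];ey=np.cross([0,0,1],ex)
# origin from bar: lane (-60,-86.7)
O=(P['bar+95']+P['bar-215'])/2+ex*.060+ey*.0867;O[2]=0
print('O',O.round(4),'yaw',np.arctan2(ex[1],ex[0]))
for n in P: print(n,((P[n]-O)@np.array([ex,ey,[0,0,1]]).T*1000).round(1))
for n,q,z in [('cup',s((140,155)),.01),('jar',s((37,295)),0.),('flask',s((450,400)),.015)]:
    p=onz(*q,z);print(n,((p-O)@np.array([ex,ey,[0,0,1]]).T*1000).round(1))
T=R.from_rotvec(read_state()['orientation']).as_matrix();print(T.round(3))
np.savez('lane.npz',O=O,ex=ex,ey=ey)
E
```

```text
bar-215 [ 0.6933 -0.1924  0.0592] res [[-0.2, 0.1], [-0.3, -0.2]]
bar+95 [0.6266 0.1138 0.0594] res [[-1.4, 0.5], [-1.3, -0.3]]
tip [0.5749 0.0026 0.0355] res [[-1.1, 0.5], [-1.1, -0.4]]
block [ 0.5157 -0.0125  0.0254] res [[-1.2, 0.7], [-1.1, -0.5]]
stop near [0.4783 0.1881 0.0235] res [[-1.7, 0.7], [-1.3, -0.3]]
stop far [0.5569 0.2088 0.0229] res [[-1.9, 0.6], [-1.6, -0.3]]
rackRearNear [ 0.5675 -0.1686  0.0553] res [[-0.9, 0.7], [-1.1, -0.6]]
rackRearFar [ 0.6253 -0.1531  0.0593] res [[-1.4, 1.0], [-1.7, -0.9]]
rackFrontFar [ 0.6063 -0.0525  0.0567] res [[-0.8, 0.5], [-0.9, -0.4]]
0.31332447865274915
O [0.5624 0.0009 0.    ] yaw 1.7852981109619424
bar-215 [-216.7  -86.7   59.2]
bar+95 [ 96.7 -86.7  59.4]
tip [ -1.  -12.6  35.5]
block [-3.2 48.5 25.4]
stop near [200.8  42.4  23.5]
stop far [204.3 -38.8  22.9]
rackRearNear [-166.7   31.2   55.3]
rackRearFar [-163.8  -28.6   59.3]
rackFrontFar [-61.5 -31.5  56.7]
cup [ -80.7 -164.    10. ]
jar [  60.1 -172.8    0. ]
flask [ 25.2 136.6  15. ]
[[-0.903  0.43  -0.001]
 [ 0.43   0.903 -0.001]
 [ 0.    -0.001 -1.   ]]
```

arm_command --pt "-0.19 -0.14 0 0 0 0.058" --pt "-0.39 -0.28 0 0 0 0.116" --pt "-0.58 -0.42 0 0 0 0.174" --pt "-0.78 -0.57 0 0 0 0.232" --pt "-0.97 -0.71 0 0 0 0.29" --fingers -0.72

```text
t: 0.78
tool_pos: [0.3726, 0.3284, 0.4045]
orientation: [1.978, 2.441, -0.0]
force: [1.5, 0.7, -0.2]
opening: 0.0803
gripper_force: 0.0
```

```bash
cat >> h.py <<'E'
L=np.load('lane.npz') if __import__('os').path.exists('lane.npz') else None
def go(x,y,ztip):
    s=read_state();T=R.from_rotvec(s['orientation']).as_matrix();O,ex,ey=L['O'],L['ex'],L['ey']
    M=np.array([ex,ey,[0,0,1]]);tip=s['tool_pos']+T[:,2]*.186
    print('t',s['t'],'tip lane mm',((tip-O)@M.T*1000).round(1),'open',s['opening'],'F lane',(M@s['force']).round(2),'q',s['q'].round(2))
    W=np.c_[ -ex*0+0*ex,0*ex,0*ex]
    des=np.c_[np.cross(-ey,[0,0,-1]),-ey,[0,0,-1]]
    p=O+ex*x+ey*y+np.array([0,0,ztip+.186])
    print('units shift',(T.T@(p-s['tool_pos'])/.2).round(3),'turn',(R.from_matrix(T.T@des).as_rotvec()/np.pi).round(4))
E
python3 -c "
from h import *
go(-.185,-.044,.11)"
```

```text
t 0.775 tip lane mm [360.4 115.8 218.5] open 0.08029990523990825 F lane [ 0.39 -1.63 -0.22] q [ 0.62 -0.15  1.77 -0.    1.52  0.41]
units shift [-2.723  0.814  0.543] turn [-0.0001  0.0001 -0.0017]
```

arm_command --pt "-0.19 0.06 0 0 0 0" --pt "-0.38 0.12 0 0 0 0" --pt "-0.57 0.18 0 0 0 0" --pt "-0.76 0.24 0 0 0 0" --pt "-0.95 0.3 0 0 0 0"

```text
t: 1.4
tool_pos: [0.4717, 0.1559, 0.4045]
orientation: [-1.97, -2.447, 0.0]
force: [0.0, 0.8, -0.3]
opening: 0.0799
gripper_force: 0.0
```

arm_command --pt "-0.19 0.06 0 0 0 0" --pt "-0.38 0.12 0 0 0 0" --pt "-0.57 0.18 0 0 0 0" --pt "-0.76 0.24 0 0 0 0" --pt "-0.95 0.3 0 0 0 0"

```text
t: 2.02
tool_pos: [0.5709, -0.0169, 0.4044]
orientation: [-1.97, -2.446, 0.0]
force: [-0.1, 0.7, 0.5]
opening: 0.0799
gripper_force: 0.0
```

arm_command --pt "-0.2 0.05 0.05 0 0 0" --pt "-0.4 0.1 0.1 0 0 0" --pt "-0.6 0.15 0.2 0 0 0" --pt "-0.8 0.21 0.35 0 0 0" --pt "-0.82 0.21 0.5 0 0 0"

```text
t: 2.65
tool_pos: [0.6469, -0.1696, 0.3032]
orientation: [1.973, 2.444, -0.001]
force: [0.3, 0.6, 1.0]
opening: 0.0802
gripper_force: 0.0
```

```bash
python3 -c "
from h import *
go(-.185,-.044,.08)
c=read_camera('side');save(c,'s1.png');a=c['image'][60:290,190:400,::-1];cv2.imwrite('pics/s1c.png',cv2.resize(a,None,fx=2.6,fy=2.6,interpolation=2))
c=read_camera('wrist');save(c,'w1.png')
"
```

```text
t 2.65 tip lane mm [-184.6  -46.2  117.2] open 0.0801876909348024 F lane [ 0.56 -0.4   0.97] q [-0.33  0.38  1.39 -0.    1.38 -0.55]
units shift [-0.002 -0.011  0.186] turn [-0.0001  0.0001 -0.0007]
```

View pics/s1c.png

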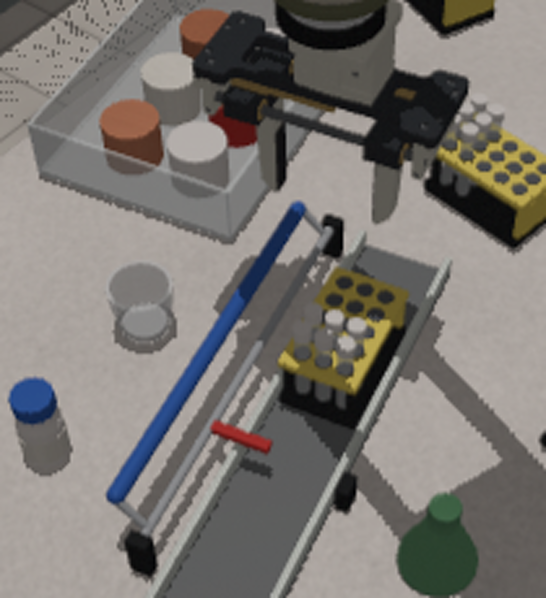

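View pics/w1.png

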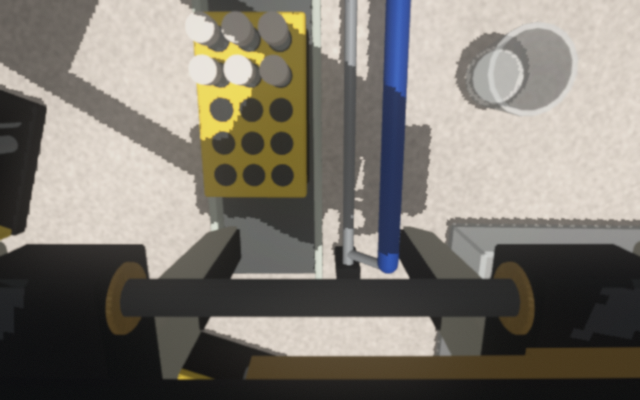

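Side and wrist views: the fingers are behind the rack (wrist rear edge at row 196). The bar end is at wrist (390,265) and a tray corner at wrist (448,222). I'll check clearances and the rack and bar positions.

```bash
python3 - <<'E'
from h import *
s=read_camera('side');w=read_camera('wrist')
O,ex,ey=L['O'],L['ex'],L['ey'];M=np.array([ex,ey,[0,0,1]])
l=lambda p:((p-O)@M.T*1000).round(1)
sd=lambda x,y:(s,190+x/2.6,60+y/2.6)
print('bin corner',l(tri([sd(232,185),(w,450,222)])))
print('bin corner bottom',l(onz(*sd(232,241),0)))
print('bar end',l(tri([sd(298,208),(w,389,265)])),l(onz(w,389,265,.06)))
print('bar mid',l(onz(w,396,60,.06)))
print('rack rear L/R',l(onz(w,204,196,.059)),l(onz(w,307,196,.059)))
print('lookalike near corner',l(onz(*sd(515,247),0)),l(onz(*sd(430,190),0)))
g=cv2.cvtColor(w['image'],cv2.COLOR_RGB2HSV)
E
```

```text
bin corner [-171.8 -117.3  110.1]
bin corner bottom [-207.9 -148.     0. ]
bar end [-226.2  -92.8   47.7] [-219.8  -91.5   60. ]
bar mid [-88.5 -89.5  60. ]
rack rear L/R [-171.9   31.1   59. ] [-171.8  -36.1   59. ]
lookalike near corner [-306.    84.5    0. ] [-341.7  -10.5    0. ]
```

arm_command --pt "-0.01 0 0.05 0 0 0" --pt "-0.02 0 0.1 0 0 0" --pt "-0.03 0 0.15 0 0 0" --pt "-0.03 0 0.19 0 0 0" --pt "-0.03 0 0.21 0 0 0"

```text
t: 3.48
tool_pos: [0.6475, -0.1727, 0.2617]
orientation: [-1.97, -2.446, 0.001]
force: [0.4, -0.3, 0.3]
opening: 0.0803
gripper_force: 0.0
```

arm_command --pt "0 0 0.03 0 0 0" --pt "0 0 0.06 0 0 0" --pt "0 0 0.09 0 0 0" --pt "0 0 0.12 0 0 0" --pt "0 0 0.15 0 0 0"

```text
t: 4.1
tool_pos: [0.6475, -0.1728, 0.2322]
orientation: [-1.97, -2.446, 0.001]
force: [-1.4, -0.4, 1.9]
opening: 0.0799
gripper_force: 0.7
```

```bash
python3 -c "
from h import *
go(-.190,-.046,.0265)
c=read_camera('side');save(c,'s2.png');a=c['image'][60:290,190:400,::-1];cv2.imwrite('pics/s2c.png',cv2.resize(a,None,fx=2.6,fy=2.6,interpolation=2))
"
```

```text
t 4.1 tip lane mm [-187.8  -46.    46.2] open 0.07987815749499573 F lane [-0.09  1.43  1.86] q [-0.34  0.45  1.43 -0.    1.26 -0.55]
units shift [-0.011 -0.001  0.098] turn [-0.0002 -0.0001  0.0001]
```

View pics/s2c.png

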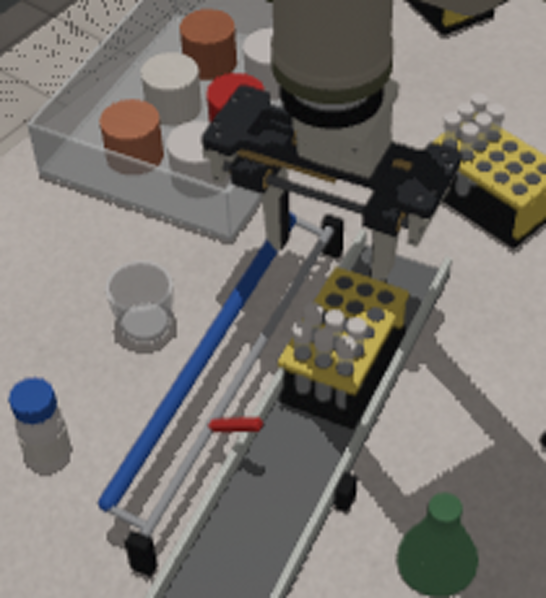

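The crop shows finger A pressing the bar at (283,240) and the gate arm at (237,424) rising. Finger B is behind the rack. I'll press further.

arm_command --pt "0 0 0.025 0 0 0" --pt "0 0 0.05 0 0 0" --pt "0 0 0.075 0 0 0" --pt "0 0 0.1 0 0 0" --pt "0 0 0.1 0 0 0"

```text
t: 4.78
tool_pos: [0.6473, -0.173, 0.212]
orientation: [-1.97, -2.446, 0.002]
force: [-4.0, -1.2, 4.3]
opening: 0.0802
gripper_force: 3.0
```

```bash
python3 -c "
from h import *
go(.025,-.046,.0265)
s=read_camera('side');c=read_camera('scene')
O,ex,ey=L['O'],L['ex'],L['ey'];M=np.array([ex,ey,[0,0,1]])
# red arm tip from red masks near the gate; compare with predicted tips
for n,k in(('side',s),('scene',c)):
    im=cv2.cvtColor(k['image'],cv2.COLOR_RGB2HSV);m=((im[...,0]<8)|(im[...,0]>172))&(im[...,1]>150)&(im[...,2]>60)
    h=proj(k,O+ey*-.05+np.array([0,0,.05]))
    v,u=np.nonzero(m);g=np.hypot(u-h[0],v-h[1])<35;print(n,'red box',u[g].min(),u[g].max(),v[g].min(),v[g].max())
    for q in(.95,1.05,1.15,1.25,1.35): print(q,proj(k,O+ey*(-.062+.05*np.cos(q))+np.array([0,0,.035+.05*np.sin(q)])).round(1))
"
```

```text
t 4.775 tip lane mm [-187.9  -45.6   26. ] open 0.08016937760633407 F lane [-0.32  4.12  4.32] q [-0.34  0.47  1.44 -0.    1.23 -0.55]
units shift [ 1.065e+00  1.000e-03 -2.000e-03] turn [-0.0005 -0.0001  0.0001]
side red box 270 279 212 224
0.95 [282.3 216.5]
1.05 [280.3 214.9]
1.15 [278.1 213.4]
1.25 [275.8 212. ]
1.35 [273.5 210.8]
scene red box 366 371 192 213
0.95 [364.1 189.3]
1.05 [365.4 189.2]
1.15 [366.7 189.3]
1.25 [368.1 189.6]
1.35 [369.5 190.2]
```

arm_command --pt "0 0.01 0 0 0 0" --pt "0 0.02 0 0 0 0" --pt "0 0.025 0 0 0 0" --pt "0 0.025 0 0 0 0" --pt "0 0.025 0 0 0 0"

```text
t: 5.5
tool_pos: [0.6497, -0.1726, 0.2114]
orientation: [-1.966, -2.44, 0.01]
force: [-21.3, -4.0, 9.9]
opening: 0.0795
gripper_force: 11.4
```

```bash
cat > gate.py <<'E'
from h import *
go(.025,-.051,.0265)
O,ex,ey=L['O'],L['ex'],L['ey']
for n in('side','scene'):
    k=read_camera(n);save(k,n+'_g.png')
    im=cv2.cvtColor(k['image'],cv2.COLOR_RGB2HSV);m=((im[...,0]<8)|(im[...,0]>172))&(im[...,1]>150)&(im[...,2]>60)
    h=proj(k,O+ey*-.05+np.array([0,0,.05]))
    v,u=np.nonzero(m);g=np.hypot(u-h[0],v-h[1])<35
    if g.any(): print(n,'red box',u[g].min(),u[g].max(),v[g].min(),v[g].max())
    if n=='side':
        y=cv2.inRange(im,(18,120,80),(32,255,255));v,u=np.nonzero(y)
        pts=np.array([(onz(k,a,b,.059)-O)@np.array([ex,ey]).T for a,b in zip(u,v)])*1000
        pts=pts[(abs(pts[:,1])<40)&(abs(pts[:,0])<240)];print('yellow lane x',np.percentile(pts[:,0],[1,99]).round(1))
E
python3 gate.py
```

```text
t 5.5 tip lane mm [-187.7  -46.5   25.4] open 0.07949421781987519 F lane [ 0.61 21.62  9.93] q [-0.34  0.48  1.43 -0.    1.24 -0.55]
units shift [ 1.066  0.013 -0.004] turn [-0.0031 -0.0007 -0.0001]
side red box 270 279 212 224
yellow lane x [-168.6  -57.8]
scene red box 367 371 192 213
```

The sideways force means the bar sits on the outer corner of a narrow fingertip. I'll lift and press again further out.

arm_command --pt "0 -0.025 -0.03 0 0 0" --pt "0 -0.025 -0.09 0 0 0" --pt "0 -0.025 -0.16 0 0 0" --pt "0 -0.025 -0.24 0 0 0" --pt "0 -0.012 -0.25 0 0 0"

```text
t: 6.22
tool_pos: [0.6514, -0.1723, 0.2656]
orientation: [1.968, 2.444, 0.003]
force: [0.3, -0.3, -0.1]
opening: 0.08
gripper_force: 0.0
```

```bash
python3 -c "
from h import *
go(-.188,-.049,.046)
w=read_camera('wrist');save(w,'w3.png')
cv2.imwrite('pics/w3c.png',cv2.resize(w['image'][180:400,150:480,::-1],None,fx=2.4,fy=2.4,interpolation=2))"
```

```text
t 6.225 tip lane mm [-188.5  -50.8   79.6] open 0.08003535517194053 F lane [-0.36 -0.2  -0.06] q [-0.33  0.42  1.4   0.    1.31 -0.55]
units shift [ 0.001 -0.006  0.168] turn [0.0012 0.0007 0.0002]
```

View pics/w3c.png

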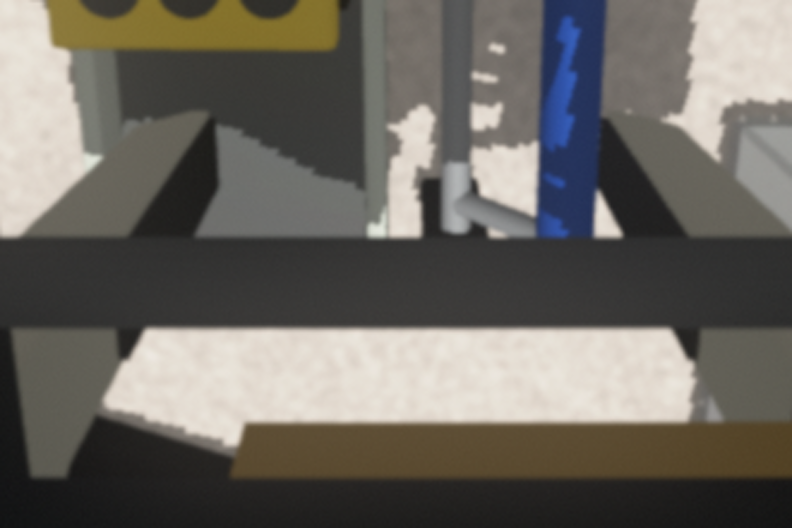

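The wrist crop shows finger A's inner edge at (605,120), about 14 mm thick, so the tip isn't narrow. The bar centre is at column 572. The sideways force may come from the tray, so I'll measure the tray corner from side and scene.

```bash
python3 - <<'E'
from h import *
import pickle
D=pickle.load(open('d0.pkl','rb'));S,C=D['side'],D['scene']
O,ex,ey=L['O'],L['ex'],L['ey'];M=np.array([ex,ey,[0,0,1]])
l=lambda p:((p-O)@M.T*1000).round(1)
sd=lambda x,y:(S,190+x/2.6,60+y/2.6)
b=onz(*sd(232,241),0)
print('base',l(b),[ (z,proj(S,b+np.array([0,0,z])).round(1), proj(C,b+np.array([0,0,z])).round(1)) for z in(0,.03,.06,.1)])
print('top side px',sd(232,185)[1:],sd(205,165)[1:])
im=cv2.cvtColor(D['scene']['image'],cv2.COLOR_RGB2BGR)[225:400,90:360]
cv2.imwrite('pics/t.png',cv2.resize(im,None,fx=2.8,fy=2.8,interpolation=2))
s=read_state();print(s['wrist_torque'])
E
```

```text
base [-207.9 -148.     0. ] [(0, array([279.2, 152.7]), array([288.8, 290.4])), (0.03, array([278.6, 143.6]), array([288.3, 276.9])), (0.06, array([277.9, 134. ]), array([287.8, 262.7])), (0.1, array([276.9, 120.7]), array([287.2, 242.6]))]
top side px (279.2307692307692, 131.15384615384613) (268.8461538461538, 123.46153846153845)
[-0.03673088 -0.00266219  0.02018353]
```

View pics/t.png

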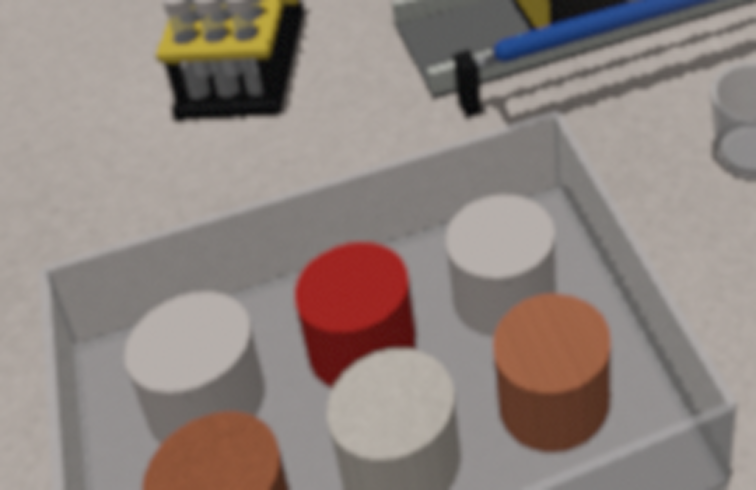

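The tray is about 55 mm tall and its corner sits at y -148, so it's clear. The roughly 1:1 force ratio fits a chamfer on the outer tip edge, so only the inner part of the tip is flat. I'll press again with the TCP near y -51.

arm_command --pt "0 -0.01 0.03 -0.001 -0.001 0" --pt "0 -0.01 0.06 -0.001 -0.001 0" --pt "0 -0.008 0.1 -0.001 -0.001 0" --pt "0 -0.004 0.14 -0.001 -0.001 0" --pt "0 0 0.17 -0.001 -0.001 0"

```text
t: 6.9
tool_pos: [0.6497, -0.1722, 0.2271]
orientation: [1.969, 2.445, -0.001]
force: [-0.9, -0.8, 1.3]
opening: 0.0799
gripper_force: 0.9
```

```bash
python3 gate.py
```

```text
t 6.9 tip lane mm [-188.   -48.6   41.1] open 0.0798995435596875 F lane [-0.6   1.1   1.29] q [-0.33  0.46  1.43 -0.    1.25 -0.55]
units shift [1.063 0.013 0.071] turn [0.0003 0.0007 0.0001]
side red box 270 287 218 225
yellow lane x [-168.6  -57.8]
scene red box 362 371 192 212
```

arm_command --pt "0 0 0.02 0 0 0" --pt "0 0 0.04 0 0 0" --pt "0 0 0.06 0 0 0" --pt "0 0 0.073 0 0 0" --pt "0.02 0 0.073 0 0 0"

```text
t: 7.62
tool_pos: [0.6496, -0.169, 0.2142]
orientation: [1.967, 2.442, 0.0]
force: [-0.5, -2.4, 1.9]
opening: 0.0796
gripper_force: 1.4
```

```bash
python3 gate.py
```

```text
t 7.625 tip lane mm [-185.4  -49.7   28.2] open 0.07956135844702783 F lane [-2.22  0.97  1.87] q [-0.33  0.47  1.44 -0.    1.23 -0.54]
units shift [1.048 0.01  0.004] turn [ 0.0012  0.0014 -0.0001]
side red box 270 279 212 224
yellow lane x [-168.6  -57.8]
scene red box 367 371 192 213
```

arm_command --pt "0.03 0 0.004 0 0 0" --pt "0.06 0 0.006 0 0 0" --pt "0.09 0 0.006 0 0 0" --pt "0.12 0 0.006 0 0 0" --pt "0.15 0 0.006 0 0 0"

```text
t: 8.35
tool_pos: [0.6431, -0.1386, 0.2129]
orientation: [1.967, 2.444, 0.001]
force: [1.0, -3.2, 3.2]
opening: 0.0803
gripper_force: 1.9
```

```bash
python3 gate.py
```

```text
t 8.35 tip lane mm [-154.1  -49.7   26.9] open 0.08030406964223 F lane [-3.3  -0.28  3.23] q [-0.29  0.44  1.48 -0.    1.22 -0.5 ]
units shift [ 0.892  0.01  -0.001] turn [0.001  0.001  0.0002]
side red box 270 278 211 224
yellow lane x [-141.3  -30.6]
scene red box 367 371 192 213
```

arm_command --pt "0.04 0 0 0 0 0" --pt "0.08 0 0 0 0 0" --pt "0.12 0 0 0 0 0" --pt "0.16 0 0 0 0 0" --pt "0.2 0 0 0 0 0"

```text
t: 9.07
tool_pos: [0.6344, -0.0994, 0.2127]
orientation: [1.967, 2.444, 0.001]
force: [0.5, -3.0, 3.2]
opening: 0.0801
gripper_force: 1.7
```

```bash
python3 gate.py
```

```text
t 9.075 tip lane mm [-113.9  -49.6   26.7] open 0.08010063909998387 F lane [-3.    0.15  3.19] q [-0.23  0.4   1.53 -0.    1.2  -0.45]
units shift [ 0.691  0.01  -0.001] turn [0.001  0.001  0.0002]
side red box 270 278 210 224
yellow lane x [-101.7    9.2]
scene red box 367 371 192 213
```

Steady: the gate is up and the rack is moving with the finger.

arm_command --pt "0.04 0 0 0 0 0" --pt "0.08 0 0 0 0 0" --pt "0.12 0 0 0 0 0" --pt "0.16 0 0 0 0 0" --pt "0.2 0 0 0 0 0"

```text
t: 9.8
tool_pos: [0.6259, -0.0604, 0.2126]
orientation: [1.967, 2.443, 0.001]
force: [0.6, -3.2, 2.8]
opening: 0.0802
gripper_force: 1.7
```

arm_command --pt "0.04 0 0 0 0 0" --pt "0.08 0 0 0 0 0" --pt "0.12 0 0 0 0 0" --pt "0.16 0 0 0 0 0" --pt "0.2 0 0 0 0 0"

```text
t: 10.42
tool_pos: [0.6174, -0.0213, 0.2125]
orientation: [1.967, 2.443, 0.001]
force: [0.9, -2.6, 3.0]
opening: 0.08
gripper_force: 1.9
```

```bash
python3 gate.py
```

```text
t 10.425 tip lane mm [-34.  -49.6  26.5] open 0.07995230146946218 F lane [-2.72 -0.34  2.96] q [-0.12  0.34  1.61 -0.    1.19 -0.33]
units shift [ 0.292  0.01  -0.001] turn [0.001  0.001  0.0002]
side red box 270 278 211 224
yellow lane x [-36.8  88.1]
```

arm_command --pt "0.04 0 0 0 0 0" --pt "0.08 0 0 0 0 0" --pt "0.12 0 0 0 0 0" --pt "0.16 0 0 0 0 0" --pt "0.2 0 0 0 0 0"

```text
t: 11.15
tool_pos: [0.6088, 0.0178, 0.2123]
orientation: [1.968, 2.444, 0.001]
force: [0.5, -3.0, 2.2]
opening: 0.08
gripper_force: 1.6
```

arm_command --pt "0.04 0 0 0 0 0" --pt "0.07 0 0 0 0 0" --pt "0.1 0 0 0 0 0" --pt "0.13 0 0 0 0 0" --pt "0.14 0 0 0 0 0"

```text
t: 11.78
tool_pos: [0.6029, 0.045, 0.2123]
orientation: [1.967, 2.444, 0.001]
force: [-0.1, -3.2, 2.5]
opening: 0.0798
gripper_force: 1.7
```

```bash
python3 gate.py; python3 -c "
import cv2;a=cv2.imread('pics/side_g.png')[130:345,195:395];cv2.imwrite('pics/f1.png',cv2.resize(a,None,fx=2.75,fy=2.75))"
```

```text
t 11.775 tip lane mm [ 33.9 -49.5  26.3] open 0.07978862504544043 F lane [-3.09  0.77  2.51] q [-0.01  0.31  1.65 -0.    1.18 -0.22]
units shift [-0.047  0.01  -0.001] turn [0.001  0.001  0.0002]
side red box 270 272 221 224
yellow lane x [ 36.9 155.5]
scene red box 368 371 192 213
```

View pics/f1.png

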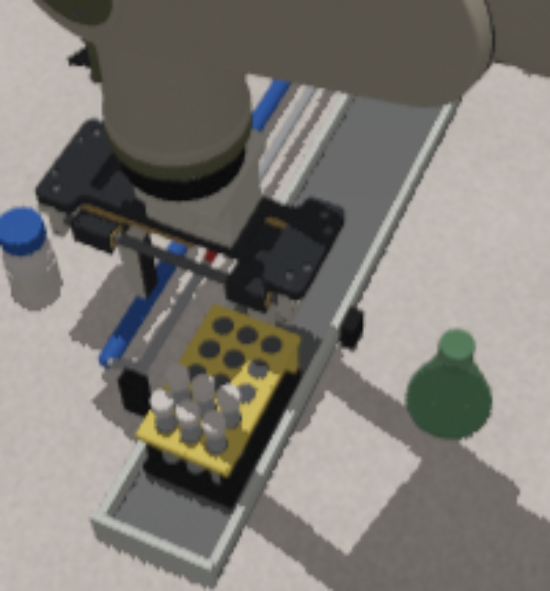

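The rack is fully past the gate line, with its rear at about +40 mm. The gate is still up at crop (210,255). I'll back off a little, then lift to release.

arm_command --pt "-0.02 0 0 0 0 0" --pt "-0.035 0 0 0 0 0" --pt "-0.035 0 -0.04 0 0 0" --pt "-0.035 0 -0.09 0 0 0" --pt "-0.035 0 -0.15 0 0 0"

```text
t: 12.5
tool_pos: [0.6042, 0.0377, 0.2429]
orientation: [1.968, 2.444, 0.0]
force: [-0.9, -0.2, 0.5]
opening: 0.0801
gripper_force: 0.2
```

arm_command --pt "0 0 -0.06 0 0 0" --pt "0 0 -0.15 0 0 0" --pt "0 0 -0.3 0 0 0" --pt "0 0 -0.5 0 0 0" --pt "0 0 -0.7 0 0 0"

```text
t: 13.12
tool_pos: [0.6037, 0.0382, 0.3845]
orientation: [1.967, 2.443, 0.001]
force: [0.1, -1.2, -0.6]
opening: 0.08
gripper_force: 0.0
```

arm_command --pt "0 0 -0.1 0 0 0" --pt "0 0 -0.1 0 0 0" --pt "0 0 -0.1 0 0 0" --pt "0 0 -0.1 0 0 0" --pt "0 0 -0.1 0 0 0"

```text
t: 13.75
tool_pos: [0.6035, 0.0382, 0.4008]
orientation: [1.969, 2.445, -0.002]
force: [0.1, -0.0, 0.4]
opening: 0.0801
gripper_force: 0.0
```

```bash
python3 gate.py; python3 -c "
import cv2;a=cv2.imread('pics/scene_g.png')[115:295,215:455];cv2.imwrite('pics/f2.png',cv2.resize(a,None,fx=3,fy=3))"
```

```text
t 13.75 tip lane mm [ 27.2 -48.3 214.8] open 0.08006780549203904 F lane [-0.04 -0.11  0.37] q [-0.02  0.14  1.48 -0.    1.52 -0.24]
units shift [-0.011  0.014  0.941] turn [0.0003 0.0008 0.0001]
side red box 271 293 222 233
yellow lane x [ 45.8 155.5]
scene red box 357 367 201 210
```

View pics/f2.png

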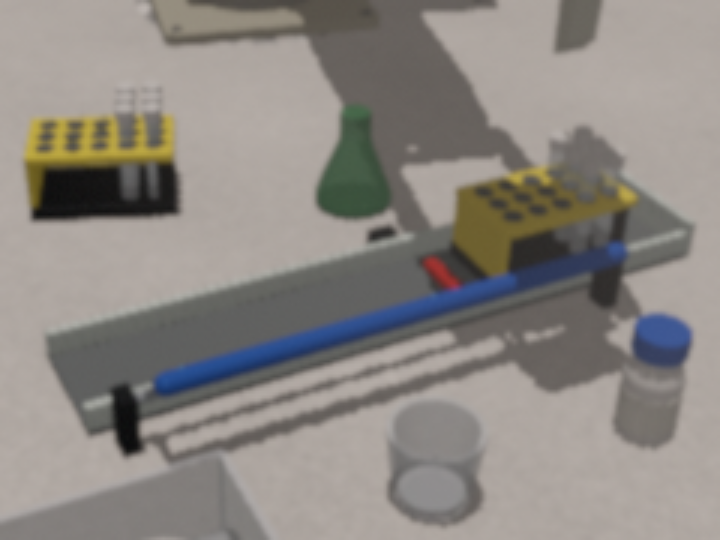

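The gate is shut behind the rack, with the red arm at (440,273) and the rack at (540,220). The bystanders haven't moved and the robot is clear.

```bash
python3 -c "
from plant import *
print(close_job())"
```

```text
the job is handed in; nothing more can be done
None
```

The job is handed in: I held the gate up while pushing the lane rack (not the leftmost look-alike, which lies outside the lane) about 40 mm past the gate line, then let go and the gate dropped shut behind it; it took about 14 s, the first press was redone because the fingertip sat badly on the bar, and the other things on the bench look untouched.

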